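# Park the bench magnifier and lock it

## Robot

A 6-joint arm with a two-finger parallel gripper is mounted at the origin on the work surface. World frame = base frame: x ahead of the robot, y to its left, z up, the work surface at z = 0. Lengths are in mm, angles in rad, forces in N, time in s.
With the tool pointing down it reaches from about 400 to 825 mm from the base axis. Payload 7 kg.
Tool frame: the origin (TCP) lies at the very end of the fingers, on their centre line; the grasp point (between the pads) lies 19 mm behind it; z points along the fingers, y is the direction in which the jaws open and shut (so a half turn about z gives the same grasp; the last joint's range is limited). The gripper opens to 88 mm and grips with 3 to 60 N. Pads are 19 mm wide; open, the fingers measure 130 mm over their backs; the gripper's body (78 mm by 193 mm) begins 47 mm behind the grasp point.
Start: joints at [-0.944, 0.359, 0.012, 0, -1.224, -0.288], TCP at [224.313, -636.615, 226.561] pointing down, gripper open.
Joint ranges: [-3.07, 3.07], [-1.43, 2.12], [-1.02, 1.25], [-3.03, 1.67], [-3.05, -0], [-3.03, 3.03]. Speed limits (rad/s): [2.39, 2.39, 3.01, 3.14, 3.14, 3.14].

## Interface

Orientations are given as a unit quaternion [x, y, z, w].
In Python, from plant import bot gives the robot as it stands. Calls block until the motion is done:
- bot.move_ptp(position, orientation): joint-space move of the TCP to a pose.
- bot.line_to(position, velocity=150, ori=None): straight line of the TCP; ori=None keeps the orientation; velocity is the mean speed in mm/s.
- bot.move_joints(angles): joint-space move.
- bot.move_gripper(opening, force=None): finger opening in mm; force is the grip in N (None keeps the last); returns when the fingers have stopped.
- bot.pause(seconds).
- bot.solve_ik(position, orientation): joint angles nearest the present ones, or None.
- bot.read_state(): the state.
- bot.camera(name): name is "side" or "top" or "wrist"; returns the picture (480x640x3 uint8, red, green, blue); there is no depth.
- bot.get_calibration(name): a dict with "fx", "fy", "cx", "cy" (pixels), "distortion" ([k1, k2, p1, p2, k3] as OpenCV has them; the pictures are not rectified), "view" (4x4, takes a point from world to camera coordinates); the wrist camera has in their place "T_tool_cam" (4x4, takes a point from camera to tool coordinates, whose origin is the TCP and whose axes are the flange's). Camera axes: x right, y up, looking along -z (the intrinsics and any distortion apply to the point x, -y, -z); pixel columns grow to the right and rows downward; lengths in mm; the calibration is good to about 2 mm. A picture is of the moment at which its call begins: read the wrist's pose just before it. get_calibration takes no time and is no camera call.
A pose or a line that the arm cannot do raises bot.Unreachable and nothing moves.
- bot.close_job(): hands the job in, once; it reports no verdict.
The state is a dict: "t": time; "joint_pos": joint angles; "qvel": joint speeds; "tau": joint torques, N m; "tcp_pos": TCP position; "eef_rot": TCP orientation; "contact_force": force on the tool from outside, world axes, zero at the start; "moment": the same for the moment, N m; "width": finger opening in mm.
Only numpy, scipy, OpenCV 4.12 (cv2) and the standard library are available. Lean on these libraries where they do the work, as an engineer would, in place of code of your own. Each camera call takes 0.05 s, during which the arm holds its last target.

## Task

The magnifier is in the way of your laptop repair: with closed fingertips, steadily push its counterweighted arm up past its balance point until it stays up by itself against its upper stop, then push the small locking lever on its base all the way over, away from the robot. Only push, gently: do not grip anything or fling the arm, and leave the lamp on the other stand (its arm and its lever) and everything else on the bench as they are.

Things in the scene. Friction and masses are not known exactly. Their poses are not given: they have to be found in the camera images.
- mag_hinge (a point): Centre of the hinge of the bench magnifier's arm, 90 mm above the table, on a post 50 mm wide. The arm (14 mm bar) ends in a round lens ring with a flat grip tab at its outer end; a dark steel counterweight (52 mm across, 56 mm wide) sits above and behind the hinge.
- mag_tab (a point): Middle of the outer end face of the arm's grip tab (50 mm wide, 12 mm thick), 230 mm from the hinge centre. Lowered, the arm leans towards the robot, 0.8 rad above level, so this point is 0.255 m above the table; it swings in the upright plane through the hinge. Pushed at this face from the robot's side, away and upwards along its arc, the arm rises.
- mag_lens (a point): Centre of the round lens ring (106 mm across, 12 mm thick), on the arm's middle line, 162 mm from the hinge centre.
- mag_arm (a joint): Magnifier arm's hinge, rad: 0 lowered (its start), growing as it rises; 0.95 on its upper stop (parked, leaning 0.18 rad back past upright). Let go below the balance point at about 0.45 it falls back; past that it goes on by itself to the upper stop and stays. Damped; 1 to 3 N at the tab moves it, most at the start.
- mag_lever_tip (a point): Centre of the black ball (26 mm across) on the magnifier's locking lever, a 10 mm rod on a low block on the base plate, robot's side of the post, 68 mm left of the arm's plane. The ball is 80 mm from the lever's pivot, which is 34 mm above the table and 100 mm from the hinge towards the robot. It swings parallel to the arm's plane.
- mag_lever (a joint): Locking lever of the magnifier, rad: 0 leaning 0.5 rad towards the robot (unlocked; starts at 0 to 0.12), 0.5 upright, 1.0 leaning 0.5 rad away from the robot on its end stop (locked). It stays wherever it is left; about 1 N at the ball moves it.
- mag_stand: The magnifier's stand, a grey plate 210 x 190 x 12 mm fixed to the table; origin on the table below the hinge, x along the plate away from the robot (within 0.2 rad of world x; the arm and lever are pushed that way), y left, z up. A like stand beside it carries a lamp shade; which stands left or right varies.
- lamp_head (a point): Centre of the cone-shaped lamp shade (92 mm across) on the other stand's arm, 150 mm from its hinge. This stand is a bystander of the same build; to be left alone.
- lamp_arm (a joint): Hinge of the lamp's arm, rad, 0 lowered (its start); stays lowered.
- lamp_lever (a joint): Locking lever on the lamp's stand, rad, as on the magnifier; starts at 0 to 0.12 and is left alone.
- solvent: Bystander: small white-capped solvent bottle, 44 mm wide, 110 mm tall, standing upright between the two stands; origin on its underside, centre
- driver: Bystander: screwdriver lying on the table, 150 mm long; origin on its underside or handle
- jar: Bystander: squat glass jar with a steel lid, 48 mm wide, 45 mm tall; origin on its underside, centre
- dish: Bystander: shallow steel screw dish, 70 mm wide, 22 mm tall; origin on its underside, centre
- spudger: Bystander: flat black prying stick, 140 x 12 x 7 mm, lying between the laptop and the stands; origin on its underside, centre
- ssd: Bystander: flat aluminium drive, 100 x 70 x 8 mm, lying flat; origin on its underside, centre

How it is judged:
By the outcome, as a careful person would: the job done as asked, in the order asked, and still so for the second after the job is handed in, with the robot touching nothing.
It also fails if it takes over 48 s, if anything falls off the work surface, if the arm or the gripper's body presses on something with over 40 N, if the wrist force passes 120 N, or if a joint passes its speed limit or range.

## Working session

There is one attempt and no reset: what is moved stays moved. The work goes in short steps, each a Python script; the robot and the scene stay as the last script left them, time stands still between calls to the robot, and variables do not carry over. Pictures are saved under pics/ and viewed, and the job is handed in when it is done.

```bash
ls; mkdir -p pics
python3 - <<'E'
from plant import bot
import cv2
for n in("side","top","wrist"):
    im=bot.camera(n); cv2.imwrite(f"pics/{n}0.png",im[:,:,::-1]); c=bot.get_calibration(n); print(n,c)
s=bot.read_state();print(s)
E
```

```text
pics
side {'fx': 593.1341754717829, 'fy': 593.1341754717829, 'cx': 305.83475702565363, 'cy': 232.29958371347905, 'distortion': array([-0.09400569,  0.        ,  0.        ,  0.        ,  0.        ]), 'view': array([[ 7.81348891e-01, -6.23823150e-01,  1.84007463e-02,
        -3.87523725e+02],
       [ 3.36175259e-01,  4.45539946e-01,  8.29747161e-01,
        -3.11711794e+02],
       [-5.25813756e-01, -6.42136149e-01,  5.57836052e-01,
        -1.27637278e+03],
       [ 0.00000000e+00,  0.00000000e+00,  0.00000000e+00,
         1.00000000e+00]])}
top {'fx': 503.88134964031644, 'fy': 503.88134964031644, 'cx': 327.7319991904013, 'cy': 239.26674111280678, 'distortion': array([0.02272167, 0.        , 0.        , 0.        , 0.        ]), 'view': array([[-2.51585209e-02, -9.99680365e-01,  2.49314634e-03,
         3.47981868e+01],
       [ 9.89123248e-01, -2.45311403e-02,  1.45029045e-01,
        -4.94034995e+02],
       [-1.44921529e-01,  6.11474526e-03,  9.89424257e-01,
        -1.11663345e+03],
       [ 0.00000000e+00,  0.00000000e+00,  0.00000000e+00,
         1.00000000e+00]])}
wrist {'
[... 520 characters left out ...]
        1.00000000e+00]])}
{'t': 0.15, 'joint_pos': array([-9.43879670e-01,  3.59219659e-01,  1.12868042e-02, -2.53158411e-04,
       -1.22409787e+00, -2.88111782e-01]), 'qvel': array([-0.0020739 , -0.0027963 ,  0.00341725,  0.00236965, -0.0004333 ,
       -0.00057237]), 'tau': array([-5.88768999e-04, -5.83276248e+01,  2.93290472e+01,  7.00107649e+00,
        8.80339503e-03, -1.06211899e-04]), 'tcp_pos': array([ 224.20661171, -636.29279964,  225.84752979]), 'eef_rot': array([-1.68550869e-01,  9.85692756e-01,  6.06296938e-04, -1.65848977e-04]), 'contact_force': array([-0.39710587, -0.09741364, -1.41040603]), 'moment': array([ 0.06148001, -0.01898527,  0.04849861]), 'width': 87.92392016958814}
```

View pics/side0.png

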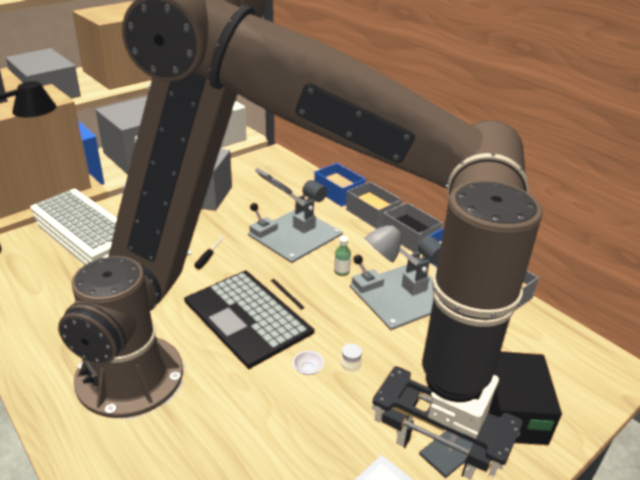

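View pics/top0.png

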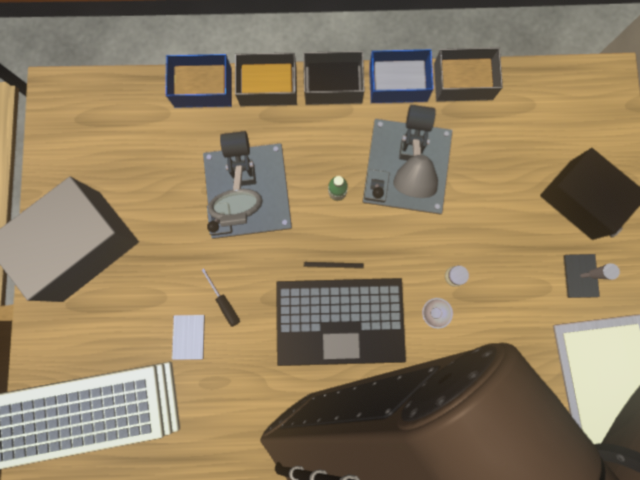

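Run:
```python
import cv2
a=cv2.imread("pics/side0.png")[150:290,220:380]; cv2.imwrite("pics/side0c.png",cv2.resize(a,None,fx=5,fy=5,interpolation=cv2.INTER_CUBIC)[:600])
a=cv2.imread("pics/top0.png")[120:245,190:310]; cv2.imwrite("pics/top0c.png",cv2.resize(a,None,fx=5,fy=5,interpolation=cv2.INTER_CUBIC)[:600])
```

```text
(no output)
```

View pics/side0c.png

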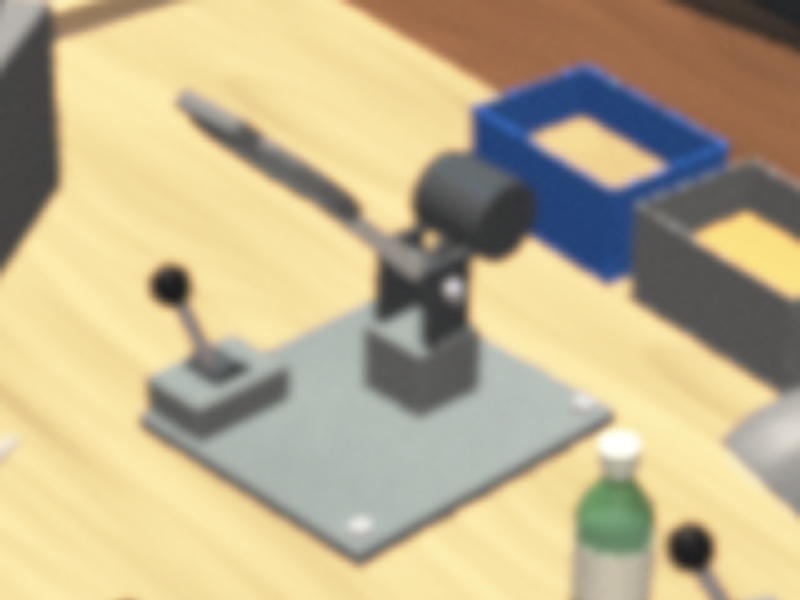

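View pics/top0c.png

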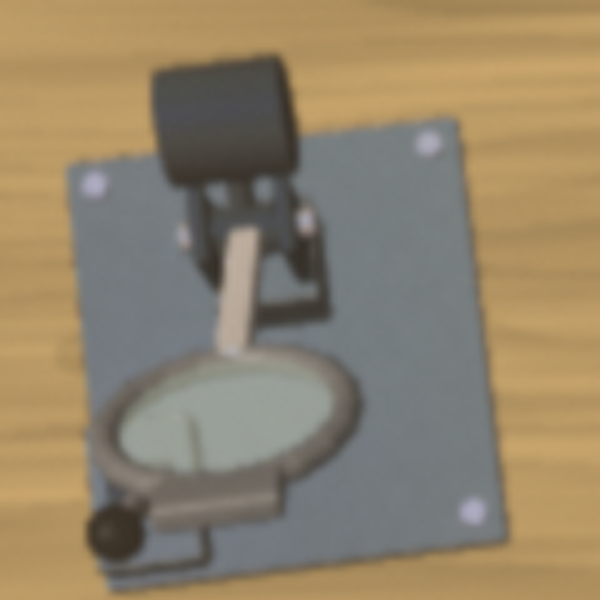

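```bash
cat > h.py <<'E'
import numpy as np, cv2
from plant import bot
from scipy.optimize import least_squares
from scipy.spatial.transform import Rotation as R
F=np.diag([1,-1,-1.])
def proj(n,P,T=None):
    c=bot.get_calibration(n); V=T if T is not None else c["view"]
    P=np.atleast_2d(P); q=(P@V[:3,:3].T+V[:3,3])@F
    K=np.array([[c["fx"],0,c["cx"]],[0,c["fy"],c["cy"]],[0,0,1]])
    return cv2.projectPoints(q.reshape(-1,1,3),np.zeros(3),np.zeros(3),K,c["distortion"])[0].reshape(-1,2)
def tri(obs):
    f=lambda p:np.concatenate([(proj(n,p)[0]-u) for n,u in obs])
    r=least_squares(f,[650,150,90.]); return r.x,np.abs(r.fun).max()
def atz(n,u,z):
    return least_squares(lambda p:proj(n,[p[0],p[1],z])[0]-u,[600,100.]).x
def quat(z,y):  # tool axes z, y
    z=z/np.linalg.norm(z); x=np.cross(y,z); x/=np.linalg.norm(x); y=np.cross(z,x)
    return R.from_matrix(np.array([x,y,z]).T).as_quat()
E
python3 - <<'E'
from h import *
t=lambda a,b:np.array([a/5+190,b/5+120]); s=lambda a,b:np.array([a/5+220,b/5+150])
# pixel-center of resize: small offset
t=lambda a,b:np.array([(a+.5)/5-.5+190,(b+.5)/5-.5+120]); s=lambda a,b:np.array([(a+.5)/5-.5+220,(b+.5)/5-.5+150])
C=[atz("top",t(*c),12) for c in [(68,165),(456,118),(508,542),(110,590)]]
print("corners top",C,[np.linalg.norm(C[i]-C[(i+1)%4]) for i in range(4)],np.mean(C,0))
B=[atz("side",s(*c),12) for c in [(610,412),(360,555),(145,418)]]
print("side corners",B)
print("ball",tri([("top",t(115,530)),("side",s(171,285))]))
print("rbolt",tri([("top",t(307,218)),("side",s(452,288))]))
print("hinge mid z90",atz("top",t(244,227),90))
yaw=np.mean([np.arctan2(*(C[0]-C[3])[::-1]),np.arctan2(*(C[1]-C[2])[::-1])]);print("yaw",yaw)
E
```

```text
corners top [array([714.86528464, 314.49857457]), array([733.96271802, 129.0210517 ]), array([527.0485234 , 107.17803101]), array([508.90510221, 292.99666895])] [np.float64(186.45810106255655), np.float64(208.0639360542394), np.float64(186.70230297483607), np.float64(207.07952262313322)] [621.19540707 210.92358156]
side corners [array([731.40432819, 127.37790808]), array([529.60105491, 104.64133183]), array([511.0349859 , 285.81327276])]
ball (array([520.55724658, 269.33236471, 107.01174908]), np.float64(0.2772954249898021))
rbolt (array([660.77425301, 188.95411934,  93.01989597]), np.float64(0.2508716942609226))
hinge mid z90 [658.60079112 217.14744347]
yaw 0.10459879899053542
```

```bash
cat >> h.py <<'E'
H=np.array([659.1,216.4,90.]); YAW=0.105
ex=np.array([np.cos(YAW),np.sin(YAW),0]); ey=np.array([-np.sin(YAW),np.cos(YAW),0]); ez=np.array([0,0,1.])
def L(x,y,z): return H*[1,1,0]+ex*x+ey*y+ez*z
def tabp(q,rad=230,off=0): # off along rising tangent
    a=.8+q; return L(-rad*np.cos(a)+off*np.sin(a),0,90+rad*np.sin(a)+off*np.cos(a))
def Q(tilt,sgn): 
    z=ex*np.sin(tilt)-ez*np.cos(tilt); return quat(z,sgn*ey)
E
python3 - <<'E'
from h import *
im={n:cv2.imread(f"pics/{n}0.png") for n in("top","side")}
P=[tabp(0)+ey*s*25+ (tabp(0,230,o)-tabp(0)) for s in(-1,1) for o in(-6,6)]+[tabp(0,162),H]
for n,o in(("top",(190,120)),("side",(220,150))):
    print(n,np.round((proj(n,P)-o)*5,0).tolist())
bot_s=bot.read_state()
for sg in(1,-1):
  for tilt in(0,.15,.35):
    o=[]
    for p in (L(-220,0,270),tabp(0,230,-40),tabp(.5),tabp(.95),L(-180,68,95),L(-75,68,95)):
        j=bot.solve_ik(p,Q(tilt,sg)); o.append(None if j is None else np.round(j,2).tolist())
    print(sg,tilt,o)
E
```

```text
top [[283.0, 514.0], [277.0, 487.0], [149.0, 531.0], [142.0, 504.0], [223.0, 414.0], [244.0, 224.0]]
side [[228.0, 134.0], [241.0, 114.0], [165.0, 100.0], [177.0, 81.0], [272.0, 160.0], [419.0, 271.0]]
1 0 [[0.82, 0.01, -0.33, 0.0, -1.24, -2.29], [0.78, 0.09, -0.34, 0.0, -1.14, -2.25], [0.65, 0.25, 0.05, 0.0, -1.37, -2.11], [0.57, 0.42, 0.31, 0.0, -1.46, -2.04], [0.87, 0.27, -0.45, 0.0, -0.85, -2.34], [0.75, 0.41, -0.23, 0.0, -0.93, -2.22]]
1 0.15 [[0.92, -0.09, -0.48, 0.12, -1.08, -2.43], [0.86, -0.01, -0.5, 0.12, -0.97, -2.39], [0.7, 0.16, -0.11, 0.09, -1.18, -2.19], [0.61, 0.33, 0.13, 0.08, -1.24, -2.09], [0.95, 0.19, -0.64, 0.19, -0.64, -2.56], [0.81, 0.34, -0.42, 0.15, -0.7, -2.38]]
1 0.35 [[1.05, -0.21, -0.71, 0.36, -0.89, -2.71], [0.97, -0.12, -0.75, 0.39, -0.75, -2.7], [0.77, 0.04, -0.36, 0.27, -0.91, -2.37], [0.66, 0.21, -0.13, 0.23, -0.94, -2.23], None, [0.82, 0.25, -0.77, 0.69, -0.36, -2.91]]
-1 0 [[0.82, 0.01, -0.33, 0.0, -1.24, 0.85], [0.78, 0.09, -0.34, 0.0, -1.14, 0.9], [0.65, 0.25, 0.05, 0.0, -1.37, 1.03], [0.57, 0.42, 0.31, 0.0, -1.46, 1.11], [0.87, 0.27, -0.45, 0.0, -0.85, 0.8], [0.75, 0.41, -0.23, 0.0, -0.93, 0.93]]
-1 0.15 [[0.92, -0.09, -0.48, 0.12, -1.08, 0.71], [0.86, -0.01, -0.5, 0.12, -0.97, 0.75], [0.7, 0.16, -0.11, 0.09, -1.18, 0.95], [0.61, 0.33, 0.13, 0.08, -1.24, 1.05], [0.95, 0.19, -0.64, 0.19, -0.64, 0.58], [0.81, 0.34, -0.42, 0.15, -0.7, 0.76]]
-1 0.35 [[1.05, -0.21, -0.71, 0.36, -0.89, 0.43], [0.97, -0.12, -0.75, 0.39, -0.75, 0.45], [0.77, 0.04, -0.36, 0.27, -0.91, 0.77], [0.66, 0.21, -0.13, 0.23, -0.94, 0.91], [0.93, 0.11, -0.98, 0.85, -0.34, -0.04], [0.82, 0.25, -0.77, 0.69, -0.36, 0.23]]
```

```bash
cat >> h.py <<'E'
def tcpfor(C,tilt,gap,below):
    n=ex*np.cos(tilt)+ez*np.sin(tilt); zt=ex*np.sin(tilt)-ez*np.cos(tilt)
    return C-n*(9.5+gap)+zt*below
def st(tag):
    s=bot.read_state(); print(tag,round(s["t"],2),np.round(s["tcp_pos"],1),np.round(s["contact_force"],1),round(s["width"],1)); return s
def snap(n,f,box=None,k=1):
    im=bot.camera(n)[:,:,::-1]
    if box: x0,y0,x1,y1=box; im=cv2.resize(im[y0:y1,x0:x1],None,fx=k,fy=k,interpolation=cv2.INTER_CUBIC)
    cv2.imwrite(f"pics/{f}.png",im)
E
python3 - <<'E'
from h import *
p=bot.read_state()["tcp_pos"]
bot.move_gripper(0,10)
bot.line_to([p[0],p[1],400],250)
a=tcpfor(tabp(0,230,-6),.15,60,12)
bot.move_ptp(a+[0,0,130],Q(.15,1)); st("above")
bot.line_to(a,120)
bot.line_to(tcpfor(tabp(0,230,-6),.15,15,12),80); st("near")
snap("side","s1",(220,130,380,250),5); snap("top","t1",(170,110,310,230),5)
E
```

```text
above 5.41 [429.1 191.8 358.6] [-0.  -0.4  0.3] 0.1
near 7.36 [473.1 196.4 234.9] [-1.  -0.2  0. ] 0.3
```

View pics/s1.png

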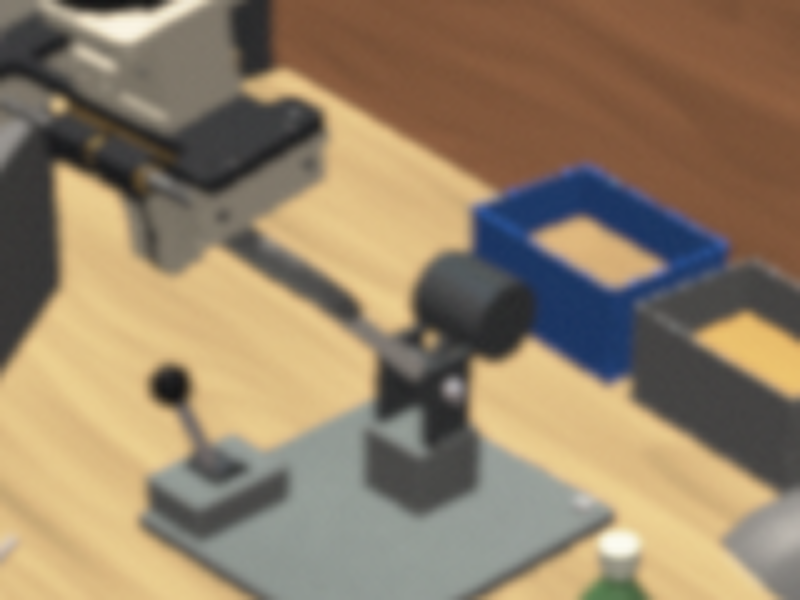

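View pics/t1.png

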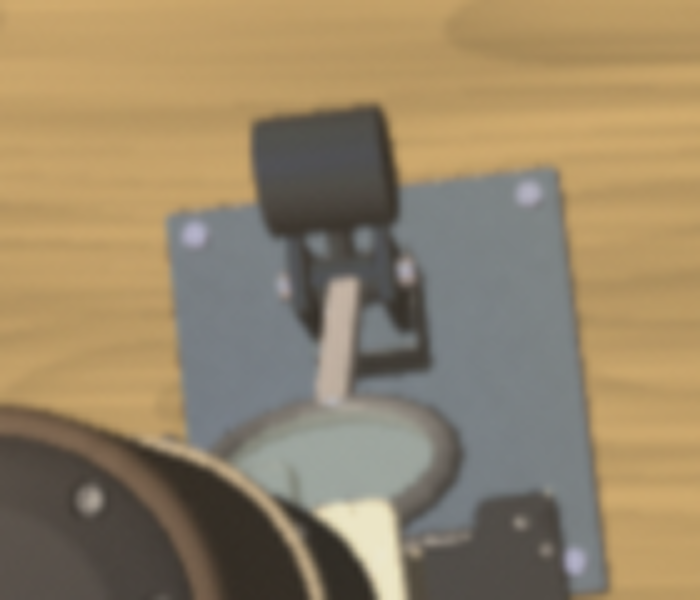

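Run:
```python
from h import *
for g in (6,0):
    bot.line_to(tcpfor(tabp(0,230,-6),.15,g,12),50); st(("gap",g))
for q in (.1,.2,.3,.4):
    bot.line_to(tcpfor(tabp(q,230,-6),.15,0,12),60); s=st(q)
    if np.linalg.norm(s["contact_force"])>12: print("STOP");break
snap("side","s2",(220,110,380,230),5); snap("top","t2",(170,110,310,230),5)
```

```text
('gap', 6) 7.79 [482.2 197.8 236.7] [-0.5  1.1 -0.6] 0.6
('gap', 0) 8.06 [487.8 198.2 237.2] [-1.4 -0.  -1.3] 0.4
0.1 8.59 [505.  200.3 253.3] [-2.2  0.7  0.3] 0.7
0.2 9.12 [523.2 202.  267. ] [-1.7  1.  -0.4] 0.7
0.3 9.66 [542.7 204.1 278.9] [-1.5 -0.2 -0.5] 0.5
0.4 10.19 [563.4 206.2 288.8] [-0.  -0.5  0.4] 0.8
```

View pics/s2.png

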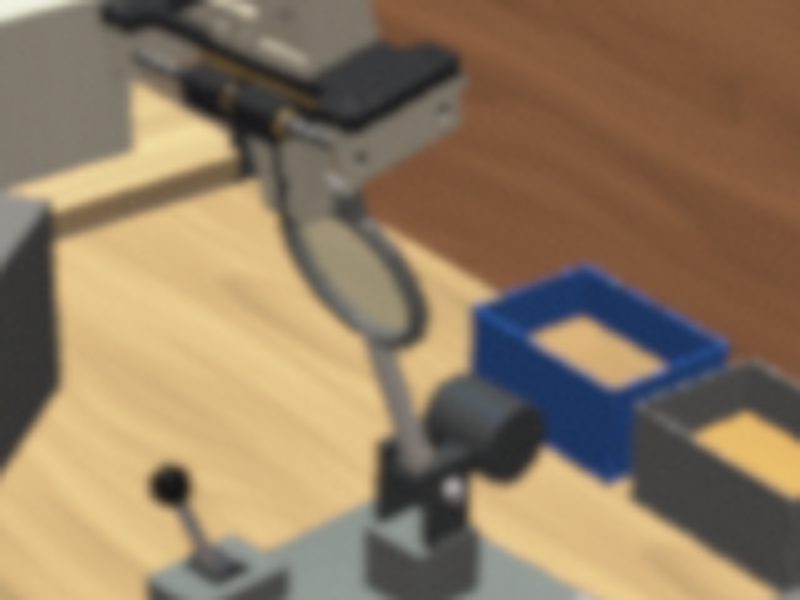

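View pics/t2.png

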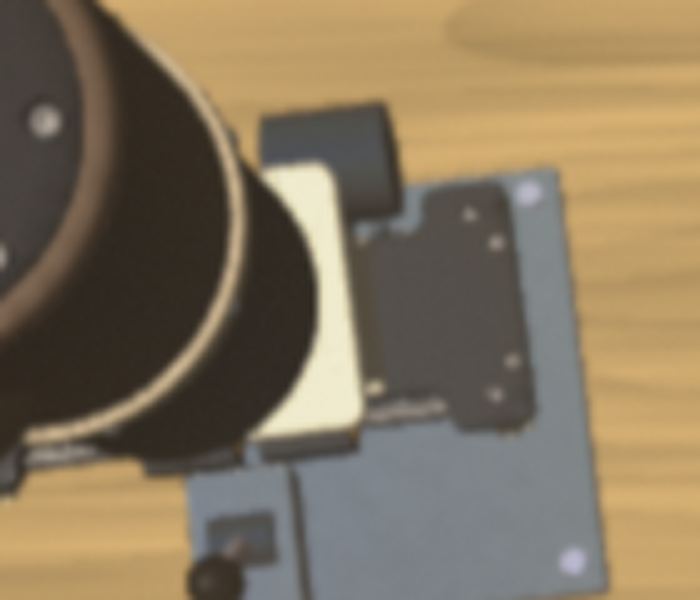

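Run:
```python
from h import *
for q in (.5,.6,.7,.8,.88):
    bot.line_to(tcpfor(tabp(q,230,-6),.15,0,12),50); s=st(q)
    if np.linalg.norm(s["contact_force"])>12: print("STOP");break
snap("side","s3",(220,110,380,230),5)
```

```text
0.5 10.9 [584.7 208.5 296.5] [-0.2 -0.2 -0.3] 0.7
0.6 11.51 [606.8 210.8 302.1] [-0.4  0.5 -0.9] 0.5
0.7 12.12 [629.5 213.2 305.4] [-0.3  1.3 -0.5] 0.6
0.8 12.72 [652.3 215.6 306.4] [ 0.5  0.6 -0.6] 0.3
0.88 13.24 [670.7 217.5 305.6] [0.5 0.  0.1] 0.3
```

View pics/s3.png

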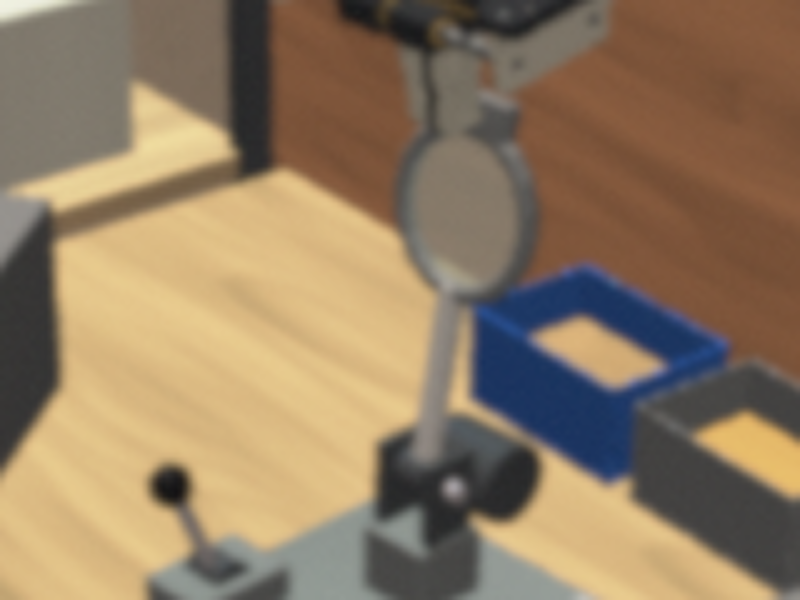

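```bash
cat >> h.py <<'E'
def ball(q): return L(-100-80*np.sin(.5-q),67,34+80*np.cos(.5-q))
E
python3 - <<'E'
from h import *
p=bot.read_state()["tcp_pos"]
bot.line_to(p-ex*60,120)
snap("side","s4",(220,110,380,230),5)
bot.line_to(p-ex*240,200)
a=tcpfor(ball(.08),.15,35,8)
bot.line_to(a+ez*120,200); bot.line_to(a,150)
bot.line_to(tcpfor(ball(.08),.15,10,8),80); st("near")
print(proj("side",[ball(.08),tabp(.95)]))
snap("side","s5",(220,110,380,230),5); snap("top","t5",(170,110,310,230),5)
E
```

```text
near 17.23 [502.4 267.1  96.3] [-0.1  0.2  0.1] 0.7
[[253.45392228 206.68110601]
 [315.92507468 127.8264907 ]]
```

View pics/s5.png

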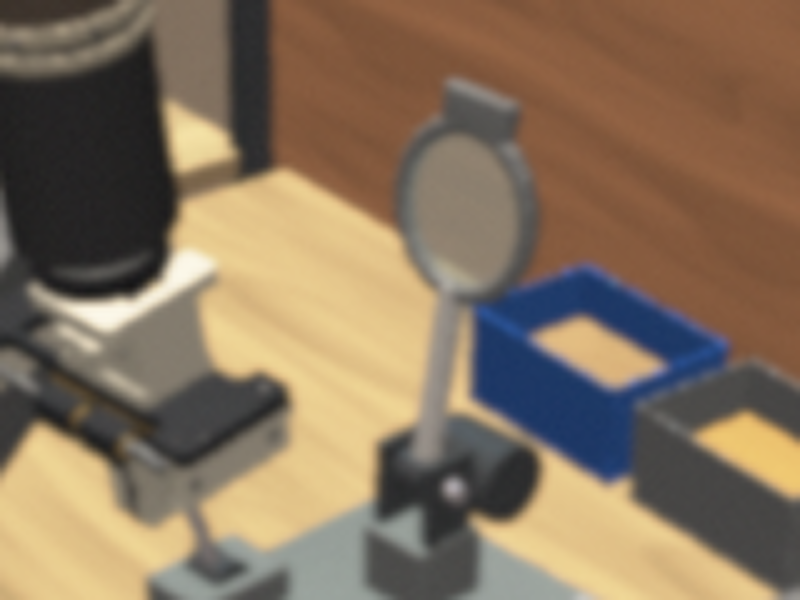

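View pics/t5.png

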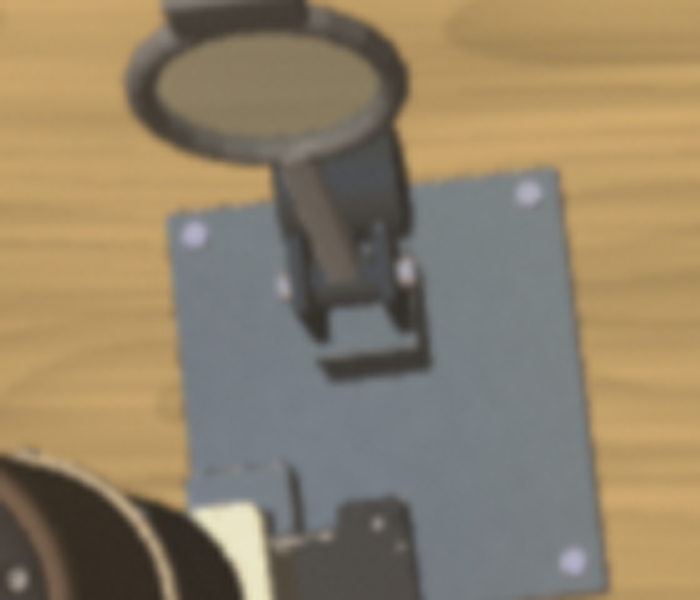

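Run:
```python
from h import *
for q in (.1,.25,.4,.55,.7,.85,.95):
    bot.line_to(tcpfor(ball(q),.15,0,8),45); s=st(q)
    if np.linalg.norm(s["contact_force"])>12: print("STOP");break
e=bot.read_state()["tcp_pos"]
for k in range(1,7):
    q=1.0
    bot.line_to(tcpfor(ball(q),.15,0,8)+ex*(k-2)*1.5,20); s=st(k)
    if np.linalg.norm(s["contact_force"])>5: break
snap("side","s6",(220,110,380,230),5)
```

```text
0.1 17.74 [513.8 268.5  98.4] [ 1.3 -0.2 -0.4] 0.4
0.25 18.16 [525.2 269.7 102.2] [ 0.5  0.2 -0.2] 0.4
0.4 18.57 [536.9 270.9 104.2] [ 0.2 -0.4  0.7] 0.3
0.55 18.99 [548.8 272.1 104.5] [-0.6  0.4  0.2] 0.4
0.7 19.41 [560.6 273.4 102.9] [ 0.7  0.8 -0.1] 0.4
0.85 19.82 [568.8 273.3  98.8] [-19.1   1.8   8.7] 0.5
STOP
1 20.51 [570.6 272.6  92.8] [-62.2   5.7  34.2] 0.4
```

View pics/s6.png

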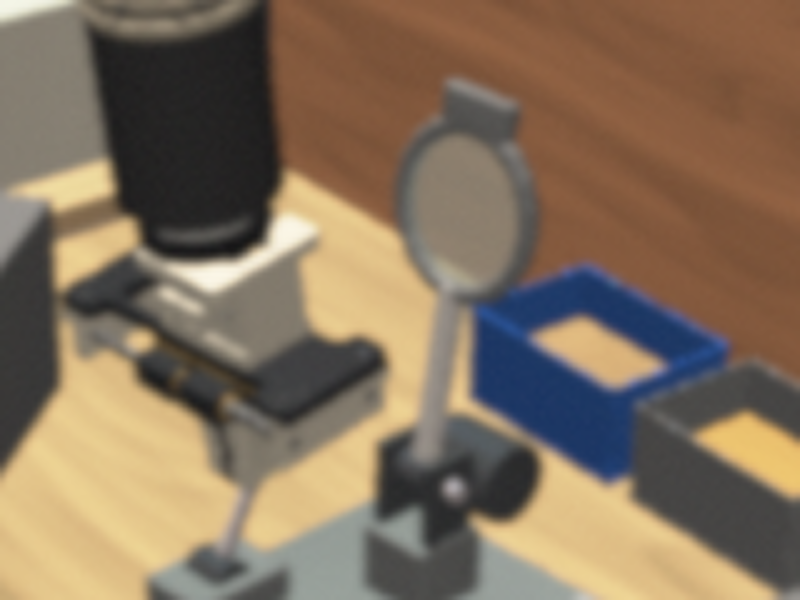

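Run:
```python
from h import *
p=bot.read_state()["tcp_pos"]
bot.line_to(p-ex*50,80);st("back"); p=bot.read_state()["tcp_pos"]
bot.line_to(p-ex*100+ez*60,200)
snap("side","s7",(220,140,380,260),5); snap("top","t7",(170,110,310,230),5)
print((proj("side",[ball(1.),ball(.9),tabp(.95)])-[220,140])*5,(proj("top",[ball(1.),ball(.9),tabp(.95)])-[170,110])*5)
```

```text
back 21.47 [521.4 267.7  93. ] [ 0.5 -0.  -0.2] 0.8
[[261.50124185 293.75470886]
 [252.07638288 292.90194784]
 [479.62537338 -60.8675465 ]] [[199.46967746 419.56701221]
 [199.2474635  433.78616841]
 [222.18779028 -20.87658495]]
```

View pics/s7.png

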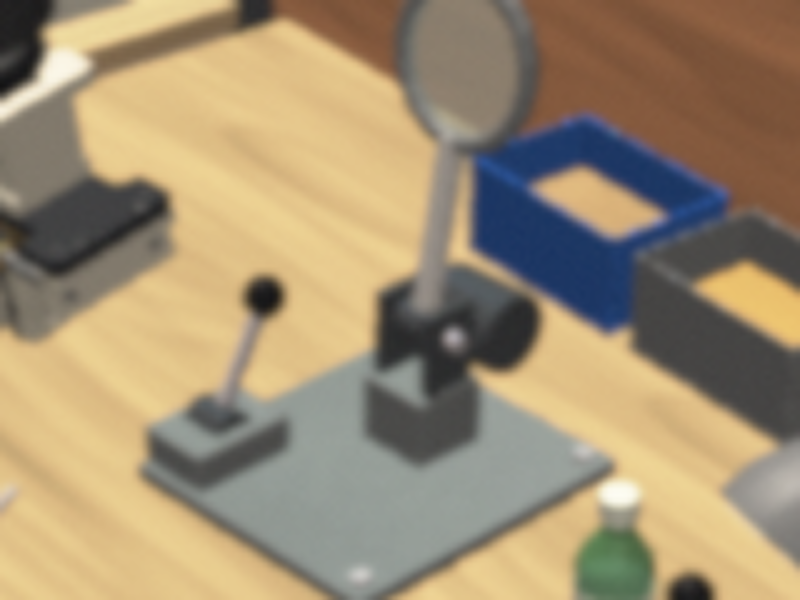

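View pics/t7.png

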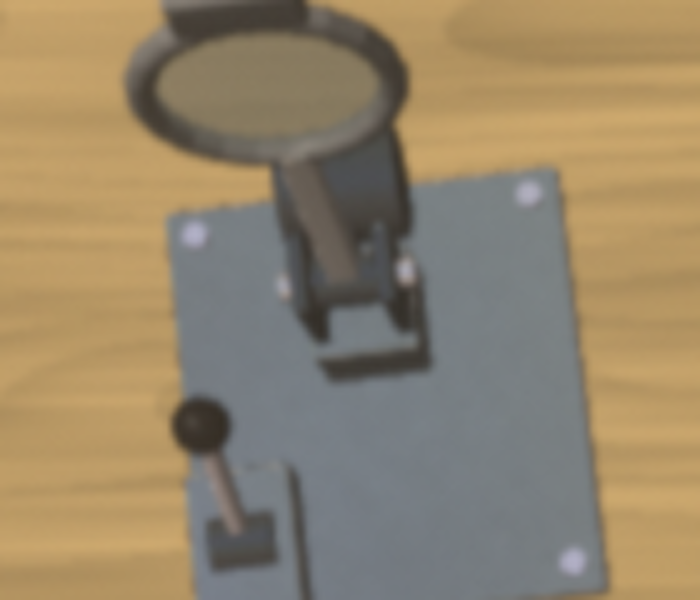

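Run:
```python
from h import *
snap("top","t8"); st("end")
```

```text
end 22.35 [422.4 257.  152.1] [-0.7 -0.1  0.2] 0.7
```

View pics/t8.png

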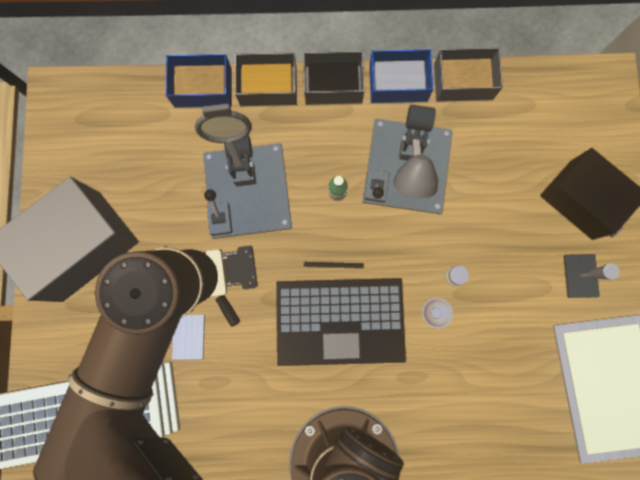

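Arm parked, lever over, lamp stand (lever ball at 377,190) and bystanders where they were; the gripper hovers clear above the driver.

Run:
```python
from h import *
bot.close_job()
```

```text
the job is handed in; nothing more can be done
```

The magnifier arm is up on its upper stop and its locking lever is over on its end stop, done in that order. I handed the job in at about 22 s. One push was harder than it should have been.

- **Arm:** With closed fingertips, I pushed the tab steadily up along its arc at 50–60 mm/s, with about 1–3 N at the tab. It passed its balance point and stayed up after I backed away. The tab in the side picture sits where the model puts it at 0.95 rad.
- **Lever:** I pushed the ball over in small steps until it met its end stop. Pictures from both cameras put it at about 0.98–1.0 rad, which agrees with 1.0 within the measuring error.
- **Not gentle at the end:** The fingers met resistance about 0.15 rad earlier than my model predicted, at about 21 N. My script went on one more step before backing off, so the wrist force reached about 71 N. That is below the 120 N limit and was at the fingertips, but it was harder than I meant.
- **Everything else:** The last top picture shows the lamp arm, its lever and the bystanders where they were, except that the gripper hides part of the screwdriver and the wrist hides part of the keyboard. The gripper was clear of everything, with no contact force beyond noise.

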